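# Load the turn-over nest and hold it on its balance

### The arm

A 6-joint arm with a two-finger parallel gripper is mounted at the origin on a cart in front of the work surface, level with it; the furniture and walls round the work are solid. World frame = base frame: x ahead of the robot, y to its left, z up, the work surface at z = 0. Lengths are in m, angles in rad, forces in N, time in s.
With the tool pointing down it reaches from about 0.275 to 0.85 m from the base axis. Payload 19 kg.
Tool frame: the origin (TCP) lies at the very end of the fingers, on their centre line; the grasp point (between the pads) lies 19 mm behind it; z points along the fingers, y is the line along which they close (so a half turn about z gives the same grasp; the last joint's range is limited). The gripper opens to 85 mm and grips with 20 to 120 N. Pads are 22 mm wide; open, the fingers measure 114 mm over their backs; the gripper's body (76 mm by 85 mm) begins 54 mm behind the grasp point. The pads swing forward as they close: fully open they stand 13 mm farther back than shut.
Start: joints at [-1.305, 0.15, 1.437, -0, 1.554, -0.134], TCP at [0.224, -0.53, 0.231] pointing down, gripper open.
Joint ranges: [-2.8, 2.8], [-0.68, 2.1], [0.12, 2.68], [-1.39, 4.53], [0.16, 2.79], [-2.81, 2.81]. Speed limits (rad/s): [1.89, 1.89, 2.22, 3.01, 3.01, 3.01].

### API

Orientations are given as [roll, pitch, yaw] about the fixed x, y, z axes, in that order (R = Rz(yaw) Ry(pitch) Rx(roll)).
In Python, from bench import arm gives the robot as it stands.
- The arm moves only by the shell command python3 -m pendant 'ROWS' [OPENING] [FORCE]. ROWS is a JSON object of lists of equal length, an entry for each row: "delta_pos": the shift along the tool's x, y, z in cm, a list of three; "rot": the turn, a rotation vector about the tool's x, y, z in degrees, a list of three. In form: {"delta_pos": [[tx, ty, tz], ...], "rot": [[wx, wy, wz], ...]}. A call has 1 to 12 rows; each row is the pose to reach, as a shift and turn from the pose commanded when the call began, along the tool's axes at that moment; what a row does not reach only later rows make up. A row lasts 1/8 s, in which the tool goes at most 62.5 mm and 10.7 degrees, less where a joint would pass 70% of its speed; a pose out of reach is approached as far as the arm can. A call with a gripper value outside its range is refused whole. OPENING is the finger opening in cm, from 0 to 8.54, set as the call begins (- or left out, the last holds). The fingers move at their own pace and stop on an object; FORCE is the grip in N (left out, the last holds). Time passes only in rows, so rows that repeat a pose let the fingers close. It gives the time, the measured TCP pose, the force, the opening and the grip force at its end, in the units of the state.
- arm.state(): the state, without advancing time (a new reading comes with each control period).
- arm.snapshot(name): name is "side" or "top" or "wrist"; returns a dict with "image" (400x640x3 uint8, red, green, blue), "fx", "fy", "cx", "cy" (pixels), "extrinsics" (4x4, takes a point from world to camera coordinates). Camera axes: x right, y up, looking along -z (the intrinsics and any distortion apply to the point x, -y, -z); pixel columns grow to the right and rows downward; lengths in m; the calibration is good to about 2 mm. The wrist camera is an equidistant fisheye: a pixel r from the principal point sees the ray r / f radians off the axis. A picture is of the moment at which its call begins. There is no depth.
- arm.close_job(): hands the job in; it is judged then, once.
The state is a dict: "time": time; "q": joint angles; "qd": joint speeds; "joint_torque": joint torques, N m; "ee_pos": TCP position; "ee_rot": TCP orientation; "ft_force": force on the tool from outside, world axes, zero at the start; "torque": the same for the moment, N m; "finger_gap": opening from 0.0 (shut) to 1.0 (fully open); "finger_force": force on a finger pad.
Only numpy, scipy, OpenCV 4.12 (cv2) and the standard library are available. Lean on these libraries where they do the work, as an engineer would, in place of code of your own. Each camera call takes 0.05 s, during which the arm holds its last target. There are 200 camera calls.

### The job

Both faces of the largest of the three loose steel spacer rings are to be inspected in the hinged turn-over nest. Lay that ring flat in the nest, fully down between the four pins, let go of it and turn the swing keeper right round across it to its stop, so that the ring cannot fall out. Then take the flap by its bail handle and swing it up to its balance point, standing straight upright where it would fall neither way, and finish the job still holding it steady there by that handle; never let it go over backwards or drop, and do not disturb the other things on the bench.

Things in the scene. Friction and masses are not known exactly. Their poses are not given: they have to be found in the camera images.
- ring_1: The work: the largest of three plain grey steel spacer rings that lie flat on the bench among other parts (the three may lie in any order). Outside diameter 52 mm, 10 mm thick, 80 g. Origin at the centre of its underside, z up through it; rotationally symmetric. Grasp it from above across its outside.
- ring_2: Bystander: a smaller steel spacer ring, 40 mm diameter, 12 mm thick. Origin at the centre of its underside.
- ring_3: Bystander: the smallest steel spacer ring, 34 mm diameter, 9 mm thick. Origin at the centre of its underside.
- nest_base: Turn-over inspection nest, fixed: aluminium base 196 x 150 x 12 mm, two bearing cheeks (72 mm high) at its far side carrying a hinged flap. Origin: centre of the base's underside; x from handle side to hinge side, y left along the hinge, z up; yaw up to 0.25 rad. Hinge axis along y at x = +68, z = 49.5 mm. Flap plate 114 mm wide, 8 thick, 8 to 100 mm in front of the hinge, level at first.
- nest_seat (a point): Seat of the ring's underside centre on the flap's top face: 52 mm in front of the hinge, 18 mm right of the middle, 50 mm above the bench while level; axes as nest_base's, z the flap's normal. A 46 mm window lies under it. Four 8 mm pins, 9 mm high with coned tops, stand at x +-18, y +-25.3 mm, leaving the ring 1 to 2 mm play. Finger room beside the ring on its +x and -x sides, not its y sides.
- lid_box: Fixed furniture between the rings and the nest, farther back: a sheet-metal box 118 x 142 mm, walls 61 mm high, its lid half open, up to 127 mm above the bench. Origin at the middle of its underside. Carry things over it or in front of it.
- keeper (a joint): Turn of the swing keeper (rad), a flat steel bar 14 x 52 x 5 mm on a stud 42 mm left (+y) of the seat's centre, turning about the flap's normal. 0 = locked at its stop: the bar points from the stud to -y, across the ring, 2 mm above it. Positive = open, clockwise from above: at 1.57 it points to -x (the robot), other stop 2.2. Starts at 1.5 to 2.1; friction (0.04 N m) keeps it where it is left.
- keeper_knob (a point): The keeper's upright black knob, 14 mm diameter, 23 mm tall, on the bar 36 mm from the stud's axis. This point is on the knob's axis, 11 mm below its top and 12 mm above its foot; the knob's top is 41 mm above the flap's top face. Push or pinch it round its arc from above.
- flap (a joint): Flap angle (rad): 0 = level towards the robot on its rests; grows as the handle swings up and away from the robot. With the ring locked in it balances standing straight upright, at 1.571; below that it falls shut, beyond it falls over backwards to a stop at 2.0. Nearly no friction, no stay. All that swings weighs about 0.5 kg; lifting at the handle takes 2 to 3 N at first.
- flap_hinge (a point): Middle of the hinge axis (y of this point is the hinge axis), 49.5 mm above the bench.
- bail_sleeve: The bail handle's revolving grip: a black sleeve, 12 mm diameter, 60 mm long, free to turn on a bar parallel to the hinge, 145 mm from it, 45 mm above the bench at first. Origin at its middle, y along it (it may spin about y). Side arms at +-40 mm join the bar to the flap, whose edge is 45 mm off: room for a finger between. Pinch from above, closing square to it. Upright it is 194 mm high.
- spring_3: Bystander: one of three green damper springs, 22 mm diameter, 26 mm tall, standing. Origin at the centre of its underside.
- spring_5: Bystander: second green damper spring, same size. Origin at the centre of its underside.
- spring_6: Bystander: third green damper spring, same size. Origin at the centre of its underside.
- guide_pin: Bystander: stepped steel centring pin, 38 mm foot, 58 mm tall, standing behind the small lidded box. Origin at the centre of its underside.
- tin_cup: Bystander: small tin cup, 56 mm diameter, 35 mm tall, at the back. Origin at the centre of its underside.
- hex_key_1: Bystander: bent hex key, 34 x 89 x 8 mm, lying behind the springs. Origin at the centre of its underside.
- caliper: Bystander: vernier caliper, 66 x 190 x 12 mm, lying on the left. Origin at the centre of its underside.
- oil_can: Bystander: small oil bottle, 47 mm diameter, 140 mm tall, front left. Origin at the centre of its underside.

How it is judged:
By the outcome, as a careful person would: the job done as asked, in the order asked, and still so for the second after the job is handed in, while the arm keeps its last pose, push and grip.
It also fails if it takes over 70 s, if anything falls off the work surface, if the arm or the gripper's body presses on something with over 40 N, if the wrist force passes 120 N, or if a joint passes its speed limit or range.

## Working session

There is one attempt and no reset: what is moved stays moved. The work goes in short steps, Python scripts to look and compute and a shell command to move; the robot and the scene stay as the last step left them, time stands still between calls to the robot, and variables do not carry over. Pictures are saved under pics/ and viewed, at most 12 in all, crops included, and the job is handed in when it is done.

```bash
ls; mkdir -p pics; python3 - <<'E'
from bench import arm
import cv2
s=arm.state();print({k:s[k] for k in('time','ee_pos','ee_rot','ft_force','finger_gap')})
for n in('top','side'):
    d=arm.snapshot(n);cv2.imwrite(f'pics/{n}0.png',d['image'][...,::-1]);print(n,d['fx'],d['fy'],d['cx'],d['cy'],d['extrinsics'],[k for k in d])
E
```

```text
pics
{'time': 0.0, 'ee_pos': array([ 0.22372386, -0.5294212 ,  0.23068451]), 'ee_rot': array([-3.14036487e+00, -1.65806250e-04,  3.99808186e-01]), 'ft_force': array([ 0.40917883,  0.46502353, -0.44884355]), 'finger_gap': 0.9963422994736015}
top 362.0197161419141 362.0197161419141 320.36567108400374 196.92547888630983 [[ 0.02042545 -0.999021   -0.03924071  0.07435297]
 [ 0.99223262  0.01543825  0.12343454 -0.57259593]
 [-0.12270789 -0.04145712  0.99157656 -0.89451021]
 [ 0.          0.          0.          1.        ]] ['image', 'fx', 'fy', 'cx', 'cy', 'extrinsics']
side 481.1461397232939 481.1461397232939 312.95642194841014 202.7437248446808 [[ 0.91184494 -0.41047546 -0.00697843 -0.47134826]
 [ 0.2400211   0.51924692  0.82022711 -0.24876481]
 [-0.33305957 -0.74959491  0.57199545 -1.03872716]
 [ 0.          0.          0.          1.        ]] ['image', 'fx', 'fy', 'cx', 'cy', 'extrinsics']
```

View pics/top0.png

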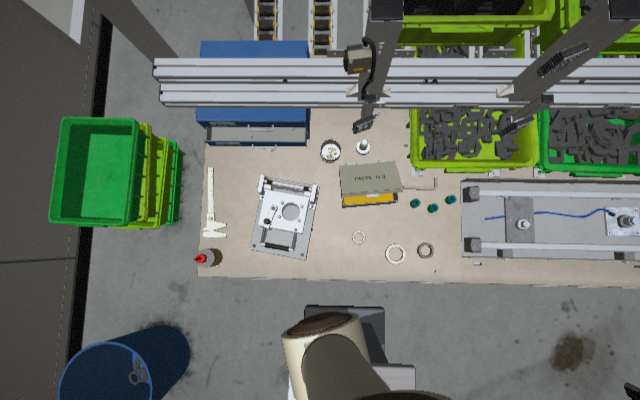

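View pics/side0.png

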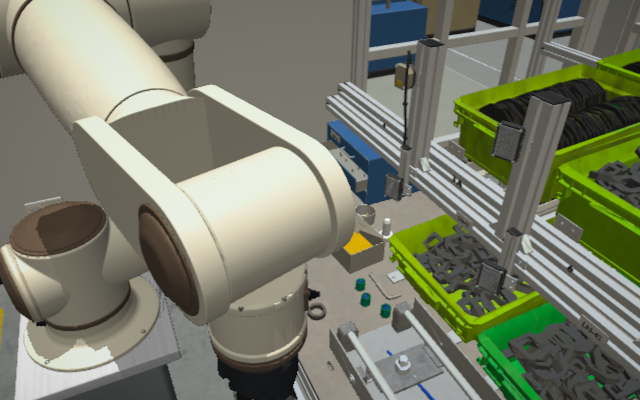

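The top view shows the nest around (285,215). The rings are at (396,254) (the largest), (425,251) and (359,237), and the box is at (370,183). The arm blocks the side view.

```bash
cat > h.py <<'E'
import numpy as np, cv2
from bench import arm
def ray(d,u,v):
    E=np.array(d['extrinsics']);R,t=E[:3,:3],E[:3,3]
    x,y=(u-d['cx'])/d['fx'],(v-d['cy'])/d['fy']
    if d.get('fish'):
        r=np.hypot(x,y);k=np.tan(r)/r if r>1e-9 else 1;x,y=x*k,y*k
    return -R.T@t, R.T@np.array([x,-y,-1.])
def onz(d,u,v,z):
    o,k=ray(d,u,v);return o+k*(z-o[2])/k[2]
def px(d,p):
    E=np.array(d['extrinsics']);c=E[:3,:3]@np.asarray(p)+E[:3,3];x,y,z=c[0],-c[1],-c[2]
    if d.get('fish'):
        r=np.hypot(x,y);th=np.arctan2(r,z);x,y,z=x/r*th,y/r*th,1
    return np.array([d['cx']+d['fx']*x/z,d['cy']+d['fy']*y/z])
def snap(n):
    d=arm.snapshot(n);d['fish']=n=='wrist';d['bgr']=np.ascontiguousarray(d['image'][...,::-1]);return d
E
python3 - <<'E'
from h import *
d=snap('top')
for u,v,z in((396,254,.01),(425,251,.012),(359,237,.009),(318,180,.05)):print(u,v,onz(d,u,v,z).round(3))
im=d['bgr']
a=cv2.resize(im[170:262,195:325],None,fx=6,fy=6,interpolation=cv2.INTER_CUBIC)
cv2.imwrite('pics/nest.png',a)
E
```

```text
396 254 [ 0.429 -0.112  0.01 ]
425 251 [ 0.439 -0.186  0.012]
359 237 [ 0.471 -0.017  0.009]
318 180 [0.613 0.091 0.05 ]
```

View pics/nest.png

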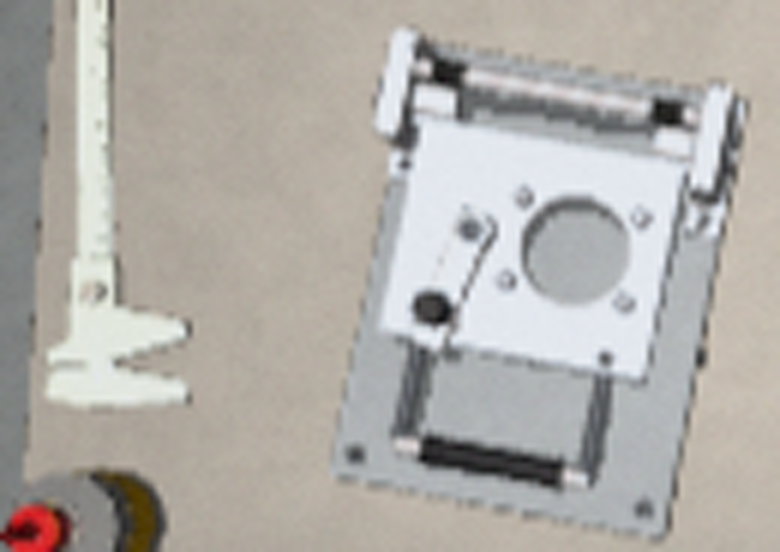

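The crop shows the nest yawed by about -0.2 rad. The knob is at (432,308), the stud at (470,230), the window at (577,250) and the sleeve at (493,460), so the keeper is open at about 1.8. I'll move above ring 1 and refine from there.

```bash
cat >> h.py <<'E'
from scipy.spatial.transform import Rotation as Ro
def go(p,yaw,base=None):
    s=arm.state();R=Ro.from_euler('xyz',s['ee_rot'])
    T=Ro.from_euler('xyz',[np.pi,0,yaw])
    print('delta cm',(R.inv().apply(np.asarray(p)-s['ee_pos'])*100).round(2),'rot deg',np.degrees((R.inv()*T).as_rotvec()).round(1))
E
python3 - <<'E'
from h import *
go([.429,-.112,.2],1.37)
d=snap('top');P={}
for n,u,v,z in(('knob',432,308,.091),('stud',470,230,.068),('win',577,250,.05),('slL',420,448,.05),('slR',562,473,.05),('cheekL',400,40,.072),('cheekR',720,95,.072),('p1',525,197,.059),('p2',642,217,.059),('p3',506,281,.059),('p4',624,302,.059)):
    P[n]=onz(d,195+u/6,170+v/6,z);print(n,P[n].round(3))
E
```

```text
delta cm [ 35.16 -30.46   3.12] rot deg [ -0.   -0.  -55.6]
knob [0.503 0.21  0.091]
stud [0.537 0.2   0.068]
win [0.531 0.157 0.05 ]
slL [0.447 0.221 0.05 ]
slR [0.438 0.161 0.05 ]
cheekL [0.616 0.232 0.072]
cheekR [0.594 0.097 0.072]
p1 [0.552 0.179 0.059]
p2 [0.544 0.129 0.059]
p3 [0.517 0.186 0.059]
p4 [0.509 0.136 0.059]
```

```bash
python3 -m pendant '{"delta_pos":[[2,-1.7,0],[6,-5,0.5],[11,-9.5,1],[16,-14,1.5],[21,-18.2,2],[26,-22.5,2.5],[30.5,-26.5,3],[34,-29.5,3.12],[35.16,-30.46,3.12],[35.16,-30.46,3.12]],"rot":[[0,0,-2],[0,0,-8],[0,0,-16],[0,0,-24],[0,0,-32],[0,0,-40],[0,0,-48],[0,0,-54],[0,0,-55.6],[0,0,-55.6]]}' 8.5 40
python3 - <<'E'
from h import *
d=snap('wrist');cv2.imwrite('pics/w1.png',d['bgr']);print(d['fx'],d['cx'],d['cy'])
print('ring',px(d,[.429,-.112,.01]).round(),'seat',px(d,[.531,.157,.05]).round(),arm.state()['ee_pos'],arm.state()['q'].round(2))
E
```

```text
time: 1.45
ee_pos: [0.4292, -0.1117, 0.2]
ee_rot: [-3.141, 0.0, 1.372]
ft_force: [-1.3, -0.4, 0.4]
finger_gap: 0.996
finger_force: 0.0
309.70691628693146 318.5443192449197 195.2761849322123
ring [318. 171.] seat [365. -90.] [ 0.42896314 -0.11255943  0.20004333] [-0.43 -0.12  1.77 -0.    1.49 -0.23]
```

View pics/w1.png

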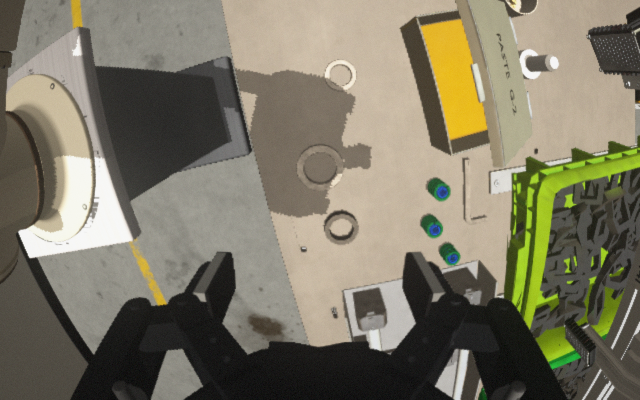

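Wrist view: ring 1 is at about (320,167), with its outer edge spanning 297 to 344 px. Ring 2 is at (341,227) and ring 3 at (340,75).

```bash
python3 - <<'E'
from h import *
d=snap('wrist');c=d['bgr'][140:196,290:350].astype(int)
bg=np.median(c.reshape(-1,3),0);sat=c[...,2]-c[...,0]
for t in (14,18,22):
    m=((sat<t)*255).astype(np.uint8)
    cs,_=cv2.findContours(m,cv2.RETR_EXTERNAL,cv2.CHAIN_APPROX_NONE)
    k=max(cs,key=cv2.contourArea);e=cv2.fitEllipse(cv2.convexHull(k));u,v=e[0][0]+290,e[0][1]+140
    print(t,u,v,e[1],onz(d,u,v,.01))
for u,v in((297,167.5),(344,167.5),(320.5,145),(320.5,190)):print(onz(d,u,v,.01).round(4))
go([.43,-.112,-.001],1.37)
E
```

```text
Traceback (most recent call last):
ValueError: max() iterable argument is empty
```

```bash
python3 - <<'E'
from h import *
d=snap('wrist');g=cv2.cvtColor(d['bgr'],cv2.COLOR_BGR2GRAY)[120:210,270:370]
g=cv2.resize(g,None,fx=4,fy=4,interpolation=cv2.INTER_CUBIC)
C=cv2.HoughCircles(g,cv2.HOUGH_GRADIENT,1,10,param1=80,param2=25,minRadius=55,maxRadius=110)
for x,y,r in C[0][:5]:
    u,v=270+(x+.5)/4-.5,120+(y+.5)/4-.5;a=onz(d,u,v,.01);b=onz(d,u+r/4,v,.01);print(u,v,r/4,a,np.linalg.norm(b-a))
a=onz(d,297,167.5,.01)
for u,v in((297,167.5),(344,167.5),(320.5,145),(320.5,190)):print(onz(d,u,v,.01).round(4))
go([.43,-.112,-.001],1.37)
E
```

```text
319.75 167.5 23.425 [ 0.43103399 -0.1102049   0.01      ] 0.02583604243755291
317.5 162.75 18.625 [ 0.42969091 -0.10445681  0.01      ] 0.020435891956320233
320.0 164.75 17.6 [ 0.43192498 -0.10721473  0.01      ] 0.019350055021543144
321.75 162.5 18.45 [ 0.43431067 -0.1051168   0.01      ] 0.020257151949721122
317.25 166.0 20.6 [ 0.42868182 -0.10798979  0.01      ] 0.02266905162438175
[ 0.4065 -0.1051  0.01  ]
[ 0.4573 -0.1155  0.01  ]
[ 0.4369 -0.0858  0.01  ]
[ 0.4267 -0.1358  0.01  ]
delta cm [ 0.15  0.1  20.11] rot deg [-0.   0.  -0.1]
```

```bash
python3 -m pendant '{"delta_pos":[[0.27,0.15,4],[0.27,0.15,9],[0.27,0.15,14],[0.27,0.15,18],[0.27,0.15,19.5],[0.27,0.15,20.1],[0.27,0.15,20.1]],"rot":[[0,0,0],[0,0,0],[0,0,0],[0,0,0],[0,0,0],[0,0,0],[0,0,0]]}' 7.2
python3 -m pendant '{"delta_pos":[[0,0,0],[0,0,0],[0,0,0],[0,0,0],[0,0,0],[0,0,0]],"rot":[[0,0,0],[0,0,0],[0,0,0],[0,0,0],[0,0,0],[0,0,0]]}' 4 40
```

```text
time: 2.48
ee_pos: [0.4316, -0.1104, -0.0]
ee_rot: [3.14, 0.0, 1.37]
ft_force: [0.1, 0.4, 1.0]
finger_gap: 0.843
finger_force: 0.0
time: 3.22
ee_pos: [0.4318, -0.1102, 0.0006]
ee_rot: [3.14, 0.001, 1.37]
ft_force: [-4.1, 0.6, 14.0]
finger_gap: 0.583
finger_force: 38.9
```

```bash
python3 -m pendant '{"delta_pos":[[0,0,-0.5],[0,0,-3],[0,0,-8],[0,0,-14],[0,0,-20],[0,0,-23],[0,0,-24]],"rot":[[0,0,0],[0,0,0],[0,0,0],[0,0,0],[0,0,0],[0,0,0],[0,0,0]]}'
python3 - <<'E'
from h import *
go([.51,.15,.24],1.4)
E
```

```text
time: 4.1
ee_pos: [0.4314, -0.11, 0.2412]
ee_rot: [3.139, 0.001, 1.37]
ft_force: [0.5, 0.4, -1.1]
finger_gap: 0.583
finger_force: 41.8
delta cm [27.04  2.52  0.11] rot deg [ 0.2  0.  -1.7]
```

```bash
python3 -m pendant '{"delta_pos":[[2,0.2,0],[6,0.5,0],[11,1,0],[16,1.5,0],[21,2,0],[25,2.4,0],[27,2.5,0],[27,2.5,0],[27,2.5,0]],"rot":[[0,0,0],[0,0,0],[0,0,0],[0,0,0],[0,0,-1],[0,0,-1.7],[0,0,-1.7],[0,0,-1.7],[0,0,-1.7]]}'
python3 - <<'E'
from h import *
d=snap('wrist')
for n,p in dict(seat=[.531,.157,.05],knob=[.503,.21,.091],stud=[.537,.2,.068],sl=[.443,.191,.051]).items():print(n,px(d,p).round())
cv2.imwrite('pics/w2.png',d['bgr'])
E
```

```text
time: 5.22
ee_pos: [0.5092, 0.1489, 0.2388]
ee_rot: [-3.141, 0.0, 1.399]
ft_force: [0.2, -0.5, -0.0]
finger_gap: 0.584
finger_force: 41.8
seat [337. 160.]
knob [301. 120.]
stud [337. 122.]
sl [252. 144.]
```

View pics/w2.png

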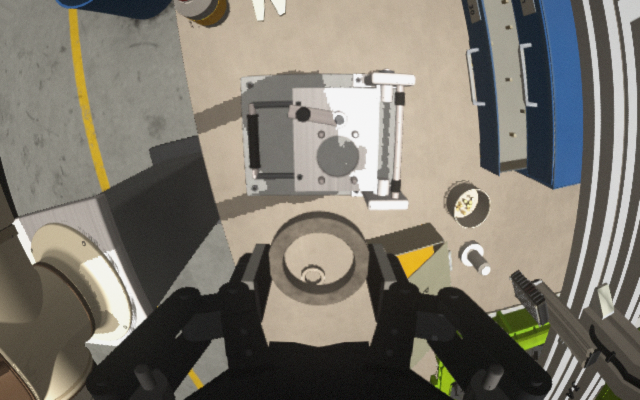

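Wrist view: the ring is held level at (318,258). The nest seat window is at (337,156), the knob at (302,114), the stud at (339,119) and the sleeve at (253,140). I'll enlarge this area for accurate picks.

```bash
python3 - <<'E'
import cv2
a=cv2.imread('pics/w2.png')[65:215,235:420]
a=cv2.resize(a,None,fx=4,fy=4,interpolation=cv2.INTER_CUBIC)
cv2.imwrite('pics/w2c.png',a)
E
```

```text
(no output)
```

View pics/w2c.png

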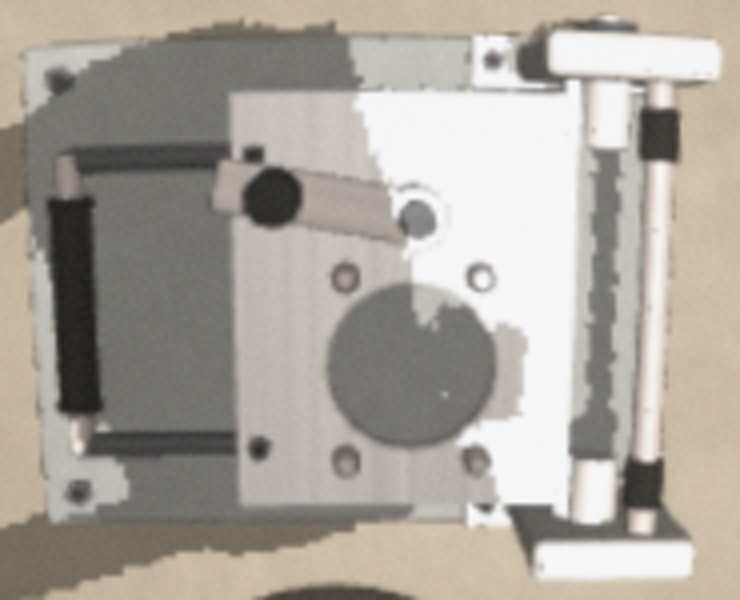

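Crop: pins at (345,275), (482,275), (346,460) and (476,460). The window is at (411,365), the knob top at (272,197), the stud at (418,219) and the sleeve ends at (71,200) and (80,410).

```bash
python3 - <<'E'
from h import *
d=snap('wrist');f=lambda u,v,z:onz(d,235+(u+.5)/4-.5,65+(v+.5)/4-.5,z)
p=[f(345,275,.058),f(482,275,.058),f(346,460,.058),f(476,460,.058)]
P=dict(pins=sum(p)/4,win=f(411,365,.05),knob=f(272,197,.091),stud=f(418,219,.07),s1=f(71,200,.047),s2=f(80,410,.047),pinx1=p[1]-p[0],pinx2=p[3]-p[2],piny1=p[0]-p[2],piny2=p[1]-p[3],
 h1=f(238,93,.05),h2=f(238,503,.05))
for k,v in P.items():print(k,v.round(4),'len',np.linalg.norm(v[:2]).round(4),'ang',np.arctan2(v[1],v[0]).round(3))
y=P['s1']-P['s2'];print('sleeve yaw',np.arctan2(-y[0],y[1]),'mid',(P['s1']+P['s2'])/2,np.linalg.norm(y))
y=P['stud']-P['pins'];print('stud',np.arctan2(-y[0],y[1]),np.linalg.norm(y[:2]))
y=(P['piny1']+P['piny2']);print('piny',np.arctan2(-y[0],y[1]))
y=P['h1']-P['h2'];print('edge',np.arctan2(-y[0],y[1]),np.linalg.norm(y))
print(arm.state()['ee_pos'],arm.state()['ee_rot'])
E
```

```text
pins [0.5326 0.1621 0.058 ] len 0.5567 ang 0.295
win [0.5325 0.1615 0.05  ] len 0.5565 ang 0.294
knob [0.5061 0.215  0.091 ] len 0.5499 ang 0.402
stud [0.5397 0.2023 0.07  ] len 0.5764 ang 0.359
s1 [0.4496 0.2226 0.047 ] len 0.5017 ang 0.46
s2 [0.4395 0.1646 0.047 ] len 0.4693 ang 0.358
pinx1 [ 0.0354 -0.0059  0.    ] len 0.0359 ang -0.164
pinx2 [ 0.0348 -0.006   0.    ] len 0.0353 ang -0.17
piny1 [0.0083 0.0496 0.    ] len 0.0503 ang 1.406
piny2 [0.0089 0.0497 0.    ] len 0.0505 ang 1.394
h1 [0.4997 0.242  0.05  ] len 0.5553 ang 0.451
h2 [0.4786 0.1309 0.05  ] len 0.4962 ang 0.267
sleeve yaw -0.1722316340533135 mid [0.4445223  0.19364003 0.047     ] 0.05888612979139848
stud -0.17551630577060262 0.04083425413984021
piny -0.1710724074308952
edge -0.18825473683309774 0.11310418246435157
[0.5092841  0.14878569 0.23912478] [-3.14158997e+00  8.22906205e-05  1.39868530e+00]
```

```bash
python3 - <<'E'
from h import *
im=cv2.imread('pics/w2.png');d=snap('wrist')
g=cv2.cvtColor(im,cv2.COLOR_BGR2GRAY)[200:315,255:385];g=cv2.resize(g,None,fx=3,fy=3,interpolation=cv2.INTER_CUBIC)
C=cv2.HoughCircles(g,cv2.HOUGH_GRADIENT,1.5,5,param1=100,param2=20,minRadius=90,maxRadius=170)
R=Ro.from_euler('xyz',arm.state()['ee_rot']);t=arm.state()['ee_pos']
for x,y,r in C[0][:6]:
    u,v,r=255+(x+.5)/3-.5,200+(y+.5)/3-.5,r/3
    q=[R.inv().apply(onz(d,a,b,.2485)-t)*1e3 for a,b in((u,v),(u-r,v),(u+r,v),(u,v-r),(u,v+r))]
    print(u,v,r,[k.round(1) for k in q])
print('tcp px',px(d,t),px(d,t+[0,0,.0095]))
for a,b in((270,257),(369,257),(319,211),(319,303)):print(a,b,(R.inv().apply(onz(d,a,b,.2485)-t)*1e3).round(1))
go([.5326,.162,.12],1.3988)
E
```

```text
318.41666 248.91667 56.350002 [array([10.1,  0.3, -9.3]), array([  9.8, -27.4,  -9.3]), array([ 9.8, 27.9, -9.3]), array([38.8,  0.3, -9.3]), array([-24.9,   0.2,  -9.3])]
318.41666 258.41666 50.05 [array([ 4.8,  0.3, -9.3]), array([  4.5, -24.6,  -9.3]), array([ 4.5, 25.1, -9.3]), array([31.2,  0.3, -9.3]), array([-27.2,   0.2,  -9.3])]
318.41666 265.41666 54.7 [array([ 0.7,  0.3, -9.3]), array([  0.3, -27.3,  -9.3]), array([ 0.3, 27.8, -9.3]), array([30.1,  0.3, -9.3]), array([-35.8,   0.2,  -9.3])]
316.91666 259.91666 49.149998 [array([ 3.9, -0.5, -9.3]), array([  3.6, -25. ,  -9.3]), array([ 3.6, 24. , -9.3]), array([30. , -0.4, -9.3]), array([-27.6,  -0.6,  -9.3])]
318.91666 263.41666 52.75 [array([ 1.9,  0.5, -9.3]), array([  1.5, -25.9,  -9.3]), array([ 1.5, 27. , -9.3]), array([30.1,  0.5, -9.3]), array([-32.8,   0.5,  -9.3])]
321.41666 258.41666 47.55 [array([ 4.8,  1.7, -9.3]), array([  4.5, -21.8,  -9.3]), array([ 4.5, 25.4, -9.3]), array([30. ,  1.6, -9.3]), array([-25.4,   1.9,  -9.3])]
tcp px [317.94365024 257.43342235] [317.90955802 266.87320695]
270 257 [  5.3 -23.7  -9.3]
369 257 [ 5.3 25.3 -9.3]
319 211 [29.9  0.5 -9.3]
319 303 [-23.3   0.6  -9.3]
delta cm [ 1.69  2.06 11.92] rot deg [ 0. -0. -0.]
```

```bash
python3 - <<'E'
from h import *
im=cv2.imread('pics/w2.png');d=snap('wrist')
R=Ro.from_euler('xyz',arm.state()['ee_rot']);t=arm.state()['ee_pos']
print('cam',R.inv().apply(ray(d,0,0)[0]-t)*1e3)
g=cv2.cvtColor(im,cv2.COLOR_BGR2GRAY);print(g[200:310,319].tolist())
for b in(210,212,222,290,301,304):print(b,[(R.inv().apply(onz(d,319,b,z)-t)*1e3).round(1)[0] for z in(.2385,.2485)])
E
python3 - <<'E'
import cv2
a=cv2.imread('pics/w2.png')[200:315,250:390]
cv2.imwrite('pics/rc.png',cv2.resize(a,None,fx=5,fy=5,interpolation=cv2.INTER_CUBIC))
E
```

```text
cam [  81.80218682    0.41086468 -142.0106277 ]
[192, 190, 192, 194, 191, 195, 192, 189, 190, 188, 156, 112, 75, 71, 71, 73, 77, 90, 116, 126, 128, 126, 126, 127, 127, 126, 125, 125, 123, 122, 129, 132, 142, 172, 187, 190, 189, 189, 188, 189, 189, 187, 185, 189, 184, 187, 188, 185, 187, 186, 184, 185, 185, 183, 185, 186, 186, 188, 188, 183, 187, 183, 187, 182, 184, 178, 136, 79, 73, 111, 182, 196, 193, 171, 171, 182, 179, 169, 128, 88, 73, 90, 146, 181, 166, 86, 67, 69, 71, 68, 69, 70, 72, 82, 105, 130, 138, 135, 130, 129, 125, 126, 125, 121, 124, 153, 173, 178, 175, 178]
210 [np.float64(26.5), np.float64(30.3)]
212 [np.float64(25.4), np.float64(29.3)]
222 [np.float64(20.0), np.float64(24.3)]
290 [np.float64(-21.9), np.float64(-14.6)]
301 [np.float64(-29.8), np.float64(-22.0)]
304 [np.float64(-32.1), np.float64(-24.1)]
```

View pics/rc.png

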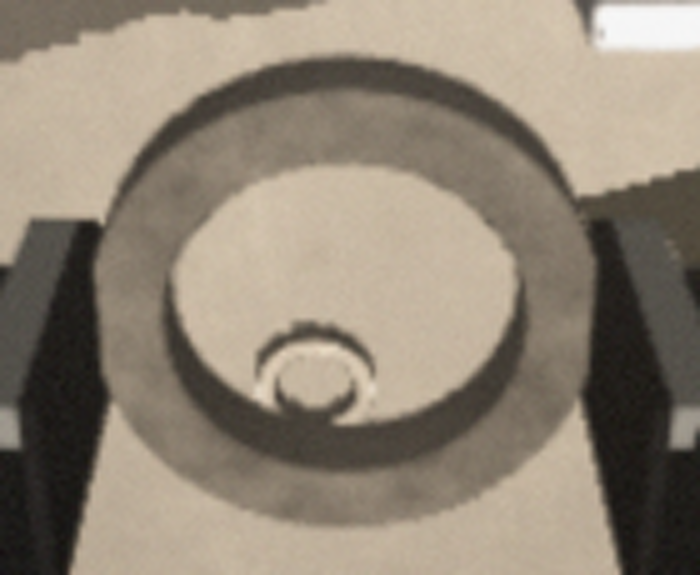

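```bash
python3 -m pendant '{"delta_pos":[[0.8,1,1],[1.63,2.07,5],[1.63,2.07,10],[1.63,2.07,14],[1.63,2.07,17],[1.63,2.07,17.5],[1.63,2.07,17.5],[1.63,2.07,17.5]],"rot":[[0,0,0],[0,0,0],[0,0,0],[0,0,0],[0,0,0],[0,0,0],[0,0,0],[0,0,0]]}'
python3 - <<'E'
from h import *
d=snap('wrist');t=arm.state()['ee_pos']
print(t,arm.state()['ft_force'])
for p in((18,25.3),(-18,25.3)):
    c,s=np.cos(-.172),np.sin(-.172);print(px(d,[.5326+(c*p[0]-s*p[1])/1e3,.162+(s*p[0]+c*p[1])/1e3,.059]))
c=d['bgr'];cv2.imwrite('pics/w3.png',c);cv2.imwrite('pics/w3c.png',cv2.resize(c[130:330,210:430],None,fx=3.5,fy=3,interpolation=cv2.INTER_CUBIC)[:600,:770])
E
```

```text
time: 6.42
ee_pos: [0.5333, 0.1625, 0.0654]
ee_rot: [3.14, -0.001, 1.4]
ft_force: [-0.1, 0.0, -0.7]
finger_gap: 0.58
finger_force: 41.8
[0.53324079 0.16245252 0.06536264] [ 0.24707965  0.17183234 -0.64419923]
[351.48362783 209.28387866]
[281.70044329 209.27411976]
```

View pics/w3c.png

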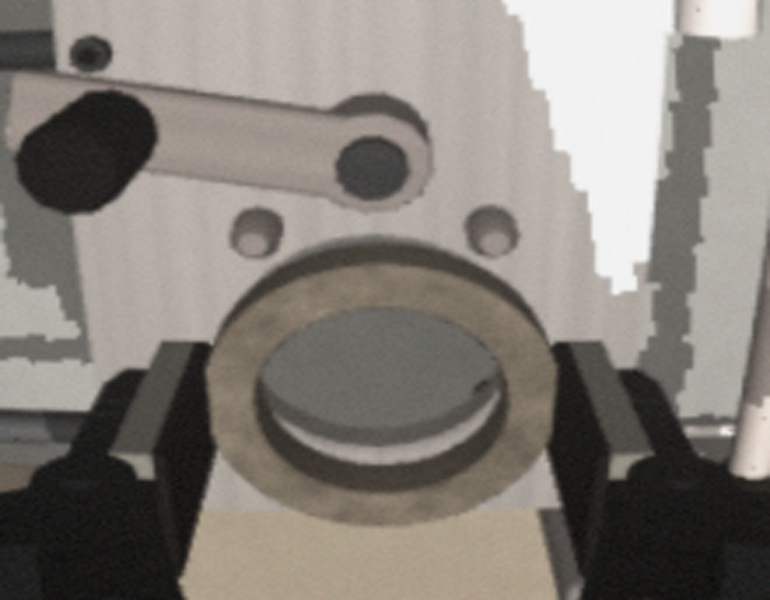

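Pin tops are at (254,242) and (493,240) in the crop, within 1 px of prediction. A small correction, then I lower.

```bash
python3 -m pendant '{"delta_pos":[[-0.16,-0.05,0],[-0.16,-0.05,0.2],[-0.16,-0.05,0.5],[-0.16,-0.05,0.8],[-0.16,-0.05,1.0],[-0.16,-0.05,1.0]],"rot":[[0,0,0],[0,0,0],[0,0,0],[0,0,0],[0,0,0],[0,0,0]]}'
python3 -m pendant '{"delta_pos":[[0,0,0.2],[0,0,0.4],[0,0,0.45],[0,0,0.45]],"rot":[[0,0,0],[0,0,0],[0,0,0],[0,0,0]]}'
```

```text
time: 7.22
ee_pos: [0.5317, 0.1608, 0.0539]
ee_rot: [-3.141, 0.0, 1.4]
ft_force: [-1.1, 0.4, -0.4]
finger_gap: 0.579
finger_force: 41.8
time: 7.72
ee_pos: [0.5319, 0.1609, 0.0505]
ee_rot: [3.141, -0.0, 1.4]
ft_force: [-5.8, -0.6, 14.1]
finger_gap: 0.581
finger_force: 43.2
```

```bash
python3 -m pendant '{"delta_pos":[[0,0,0],[0,0,0],[0,0,0],[0,0,0],[0,0,-1],[0,0,-4],[0,0,-8],[0,0,-12],[0,0,-12]],"rot":[[0,0,0],[0,0,0],[0,0,0],[0,0,0],[0,0,0],[0,0,0],[0,0,0],[0,0,0],[0,0,0]]}' 6.4
python3 - <<'E'
from h import *
d=snap('wrist');t=arm.state()['ee_pos'];print(t,arm.state()['ft_force'])
c=d['bgr'];cv2.imwrite('pics/w4.png',c);u,v=px(d,[.5326,.162,.06]).astype(int);print(u,v,u-110,v-90);cv2.imwrite('pics/w4c.png',cv2.resize(c[v-90:v+60,u-110:u+90],None,fx=4,fy=4,interpolation=cv2.INTER_CUBIC))
E
```

```text
time: 8.85
ee_pos: [0.5331, 0.1611, 0.1735]
ee_rot: [3.136, -0.002, 1.4]
ft_force: [1.0, 0.1, -0.0]
finger_gap: 0.751
finger_force: 0.0
[0.53232405 0.16090153 0.17141201] [-0.56588024  0.15817226 -0.82225111]
316 190 206 100
```

View pics/w4c.png

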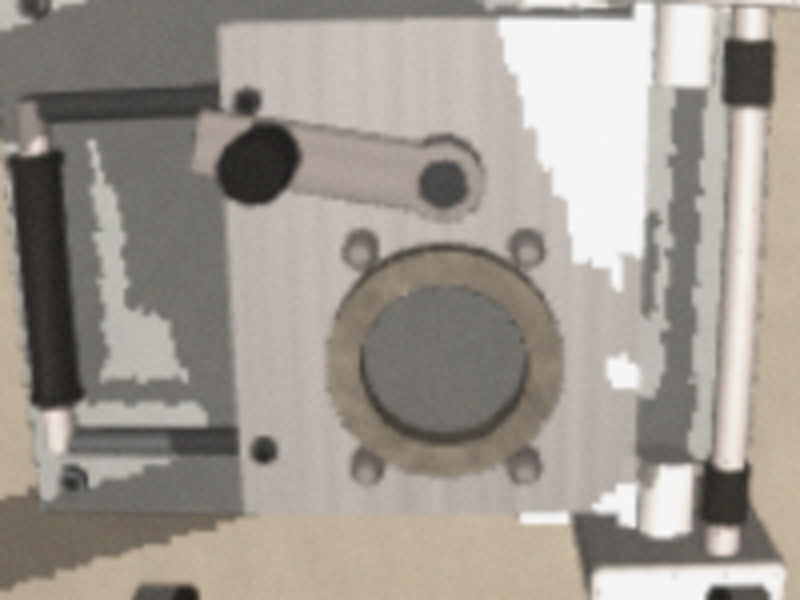

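The ring is seated between all four pins and released. Next, the keeper knob.

```bash
python3 - <<'E'
from h import *
d=snap('wrist');f=lambda u,v,z:onz(d,206+(u+.5)/4-.5,100+(v+.5)/4-.5,z)
k=f(250,172,.091);print('knob',k.round(4))
for z in(.068,.072,.076):print('stud',f(442,184,z).round(4),np.linalg.norm((f(442,184,z)-k)[:2]).round(4))
p=[f(358,254,.057),f(525,254,.057),f(367,470,.057),f(525,470,.057)];c=sum(p)/4;print('pins',c.round(4),'ring',f(445,360,.06).round(4))
print('S by pins',c[:2]+.042*np.array([np.sin(.172),np.cos(.172)]),'sleeve',f(46,280,.048))
go([k[0],k[1],.12],-.343);go([k[0],k[1],.075],-.343)
E
```

```text
knob [0.5049 0.2146 0.091 ]
stud [0.5382 0.2024 0.068 ] 0.0355
stud [0.5383 0.2031 0.072 ] 0.0354
stud [0.5385 0.2037 0.076 ] 0.0353
pins [0.5314 0.1615 0.057 ] ring [0.532  0.1635 0.06  ]
S by pins [0.53856033 0.20291923] sleeve [0.4449053  0.19447661 0.048     ]
delta cm [ 4.84 -3.57  5.  ] rot deg [ 0.  -0.  99.9]
delta cm [ 4.84 -3.57  9.5 ] rot deg [ 0.  -0.  99.9]
```

```bash
python3 -m pendant '{"delta_pos":[[0.5,-0.4,0],[1,-0.8,0],[1.5,-1.2,0],[2,-1.6,0],[2.5,-2,0],[3,-2.4,0],[3.5,-2.8,0],[4,-3.2,1],[4.5,-3.4,2.5],[4.84,-3.57,4],[4.84,-3.57,5],[4.84,-3.57,5]],"rot":[[0,0,10],[0,0,20],[0,0,30],[0,0,40],[0,0,50],[0,0,60],[0,0,70],[0,0,80],[0,0,90],[0,0,98],[0,0,99.9],[0,0,99.9]]}' 5
python3 - <<'E'
from h import *
print(arm.state()['q'].round(2));go([.505,.2149,.075],-.343)
E
```

```text
time: 10.45
ee_pos: [0.5044, 0.2143, 0.1186]
ee_rot: [3.141, 0.002, -0.341]
ft_force: [0.0, -0.3, 0.4]
finger_gap: 0.589
finger_force: 0.0
[0.26 0.16 1.66 0.   1.32 2.17]
delta cm [ 0.04 -0.08  4.36] rot deg [0.1 0.1 0.1]
```

```bash
python3 -m pendant '{"delta_pos":[[0,-0.05,1.5],[0,-0.05,3.2],[0,-0.05,4.2],[0,-0.05,4.4],[0,-0.05,4.4]],"rot":[[0,0,0],[0,0,0],[0,0,0],[0,0,0],[0,0,0]]}'
python3 -m pendant '{"delta_pos":[[0,0,0],[0,0,0],[0,0,0],[0,0,0],[0,0,0],[0,0,0],[0,0,0]],"rot":[[0,0,0],[0,0,0],[0,0,0],[0,0,0],[0,0,0],[0,0,0],[0,0,0]]}' 0.8 20
```

```text
time: 11.08
ee_pos: [0.5051, 0.2151, 0.0758]
ee_rot: [-3.141, -0.0, -0.344]
ft_force: [0.7, -0.4, 0.5]
finger_gap: 0.582
finger_force: 0.0
time: 11.95
ee_pos: [0.5051, 0.2151, 0.0759]
ee_rot: [-3.141, -0.0, -0.344]
ft_force: [-1.6, 0.5, 6.1]
finger_gap: 0.141
finger_force: 20.1
```

```bash
python3 -m pendant '{"delta_pos":[[0.055,0.625,0],[0.217,1.231,0],[0.482,1.8,0],[0.842,2.314,0],[1.286,2.758,0],[1.8,3.118,0],[2.369,3.383,0],[2.975,3.545,0],[3.6,3.6,0],[4.04,3.57,0],[4.04,3.57,0]],"rot":[[0,0,-10],[0,0,-20],[0,0,-30],[0,0,-40],[0,0,-50],[0,0,-60],[0,0,-70],[0,0,-80],[0,0,-90],[0,0,-97],[0,0,-97]]}'
python3 - <<'E'
from h import *
s=arm.state();print(s['ee_pos'],s['ee_rot'],s['ft_force'],s['torque'])
E
```

```text
time: 13.32
ee_pos: [0.5311, 0.1666, 0.0759]
ee_rot: [3.142, 0.002, 1.351]
ft_force: [-4.9, -11.3, 10.2]
finger_gap: 0.139
finger_force: 20.5
[0.53114582 0.16663135 0.07594113] [3.14151672e+00 1.91340551e-03 1.35109089e+00] [ -4.8613466  -11.34365465  10.16318516] [-1.91291883  0.8053588   0.11840005]
```

```bash
python3 -m pendant '{"delta_pos":[[0,0.1,0],[0,0.2,0],[0,0.2,0],[0,0.2,0]],"rot":[[0,0,-1],[0,0,-2.7],[0,0,-2.7],[0,0,-2.7]]}'
python3 -m pendant '{"delta_pos":[[0,0.1,0],[0,0.2,0],[0,0.2,0]],"rot":[[0,0,0],[0,0,0],[0,0,0]]}'
```

```text
time: 13.82
ee_pos: [0.5329, 0.1663, 0.0759]
ee_rot: [-3.141, 0.002, 1.396]
ft_force: [-5.3, -11.5, 10.3]
finger_gap: 0.141
finger_force: 20.5
time: 14.2
ee_pos: [0.5336, 0.1661, 0.0757]
ee_rot: [-3.139, 0.002, 1.396]
ft_force: [-16.3, -10.4, 15.6]
finger_gap: 0.136
finger_force: 21.3
```

```bash
python3 -m pendant '{"delta_pos":[[0,0.15,0],[0,0.15,0]],"rot":[[0,0,0],[0,0,0]]}'
python3 -m pendant '{"delta_pos":[[0,0,0],[0,0,0],[0,0,0],[0,0,0],[0,0,-2],[0,0,-6],[0,0,-10],[0,0,-10]],"rot":[[0,0,0],[0,0,0],[0,0,0],[0,0,0],[0,0,0],[0,0,0],[0,0,0],[0,0,0]]}' 3
python3 - <<'E'
from h import *
d=snap('wrist');s=arm.state();print(s['ee_pos'],s['ee_rot'],s['ft_force'])
c=d['bgr'];cv2.imwrite('pics/w5.png',c);u,v=px(d,[.5326,.162,.06]).astype(int);print(u,v,u-110,v-90);cv2.imwrite('pics/w5c.png',cv2.resize(c[v-90:v+60,u-110:u+90],None,fx=4,fy=4,interpolation=cv2.INTER_CUBIC))
E
```

```text
time: 14.45
ee_pos: [0.534, 0.1659, 0.0756]
ee_rot: [-3.136, 0.003, 1.397]
ft_force: [-26.0, -9.9, 20.7]
finger_gap: 0.138
finger_force: 22.2
time: 15.45
ee_pos: [0.5377, 0.167, 0.1788]
ee_rot: [3.137, -0.002, 1.396]
ft_force: [0.7, 0.2, -0.1]
finger_gap: 0.349
finger_force: 0.0
[0.53693323 0.16686125 0.17673645] [ 3.13942973e+00 -8.66873928e-04  1.39642168e+00] [-1.06554338 -0.10717337 -1.5819913 ]
312 196 202 106
```

View pics/w5c.png

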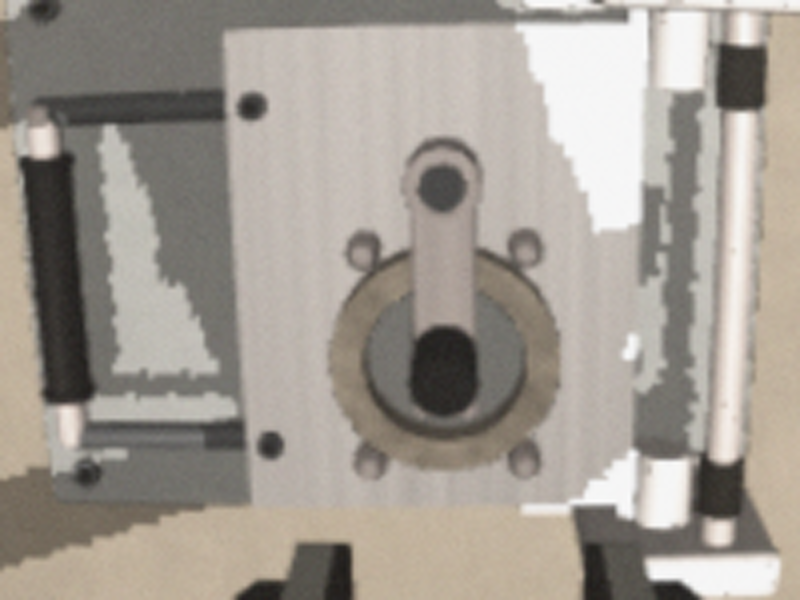

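The keeper points straight across the ring, at its stop. Next, the sleeve, with its mid-point at crop (59,279).

```bash
python3 - <<'E'
from h import *
d=snap('wrist');f=lambda u,v,z:onz(d,202+(u+.5)/4-.5,106+(v+.5)/4-.5,z)
print(f(59,279,.048),f(48,157,.048),f(70,400,.048))
go([.4445,.195,.12],1.3988);go([.4445,.195,.03],1.3988)
E
```

```text
[0.44529673 0.19457116 0.048     ] [0.45002668 0.22314317 0.048     ] [0.4397455 0.1649101 0.048    ]
delta cm [ 1.19 -9.54  5.54] rot deg [ 0.  -0.  -0.1]
delta cm [ 1.18 -9.54 14.54] rot deg [ 0.  -0.  -0.1]
```

```bash
python3 -m pendant '{"delta_pos":[[0.3,-3,0],[0.8,-7,0],[1.2,-9.5,2],[1.2,-9.5,7],[1.2,-9.5,11],[1.2,-9.5,13.7],[1.2,-9.5,14.5],[1.2,-9.5,14.5]],"rot":[[0,0,0],[0,0,0],[0,0,0],[0,0,0],[0,0,0],[0,0,0],[0,0,0],[0,0,0]]}' 3.4
python3 -m pendant '{"delta_pos":[[0,0,0],[0,0,0],[0,0,0],[0,0,0],[0,0,0]],"rot":[[0,0,0],[0,0,0],[0,0,0],[0,0,0],[0,0,0]]}' 0.6 40
```

```text
time: 16.55
ee_pos: [0.4447, 0.195, 0.0304]
ee_rot: [-3.141, 0.0, 1.396]
ft_force: [0.5, -1.0, -0.1]
finger_gap: 0.394
finger_force: 0.0
time: 17.18
ee_pos: [0.4438, 0.1955, 0.0313]
ee_rot: [-3.139, -0.0, 1.397]
ft_force: [-13.7, 3.2, 7.4]
finger_gap: 0.124
finger_force: 39.2
```

Gripped, and the sleeve's measured position puts the hinge at (.5866,.1707), which agrees with the camera. I'll swing it up along the arc.

```bash
python3 -m pendant '{"delta_pos":[[0.016,0.016,-1.26],[0,0.14,-2.52],[0,0.377,-3.766],[0,0.72,-4.984],[0,1.168,-6.167],[0,1.716,-7.306],[0,2.363,-8.394],[0,3.101,-9.421],[0,3.926,-10.38],[0,3.926,-10.38]],"rot":[[0,0,0],[0,0,0],[0,0,0],[0,0,0],[0,0,0],[0,0,0],[0,0,0],[0,0,0],[0,0,0],[0,0,0]]}'
python3 - <<'E'
from h import *
print(arm.state()['ft_force'],arm.state()['ee_pos'],arm.state()['finger_gap'])
E
```

```text
time: 18.42
ee_pos: [0.4836, 0.1889, 0.1364]
ee_rot: [3.141, -0.002, 1.397]
ft_force: [-12.1, 5.0, 9.3]
finger_gap: 0.124
finger_force: 40.7
[-12.06252667   5.02797477   9.34438586] [0.48364937 0.18885109 0.13639469] 0.124317492463729
```

```bash
python3 -m pendant '{"delta_pos":[[0,0.82,-0.88],[0,1.8,-1.68],[0,2.84,-2.4],[0,3.94,-3.01],[0,5.1,-3.53],[0,6.29,-3.95],[0,7.51,-4.26],[0,8.26,-4.4],[0,8.26,-4.4],[0,8.26,-4.4]],"rot":[[0,0,0],[0,0,0],[0,0,0],[0,0,0],[0,0,0],[0,0,0],[0,0,0],[0,0,0],[0,0,0],[0,0,0]]}'
python3 - <<'E'
from h import *
for i in range(3):
    s=arm.state();p=s['ee_pos']+[0,0,.0137]-[.5866,.1707,.0495];X=p[0]*np.cos(.172)-p[1]*np.sin(.172);r=np.hypot(X,p[2]);print(s['ft_force'].round(2),s['ee_pos'].round(4),'r',r,'theta',np.degrees(np.arctan2(p[2],-X))+1.78);arm.snapshot('top')
E
```

```text
time: 19.68
ee_pos: [0.5652, 0.1752, 0.1795]
ee_rot: [3.14, -0.003, 1.397]
ft_force: [1.9, 10.3, -1.9]
finger_gap: 0.119
finger_force: 39.7
[ 1.93 10.3  -1.86] [0.5652 0.1752 0.1795] r 0.14529830877090086 theta 83.14385411089185
[ 1.74 10.18 -2.31] [0.5652 0.1752 0.1795] r 0.14530854766821127 theta 83.13484610976458
[ 1.99 10.12 -2.11] [0.5652 0.1752 0.1795] r 0.14531513602745091 theta 83.12111318530076
```

```bash
python3 -m pendant '{"delta_pos":[[0,0.4,-0.06],[0.02,0.8,-0.1],[0.04,1.2,-0.13],[0.05,1.55,-0.15],[0.05,1.73,-0.16],[0.05,1.73,-0.16],[0.05,1.73,-0.16],[0.05,1.73,-0.16]],"rot":[[0,0,0],[0,0,0],[0,0,0],[0,0,0],[0,0,0],[0,0,0],[0,0,0],[0,0,0]]}'
python3 - <<'E'
from h import *
for i in range(2):
    s=arm.state();p=s['ee_pos']+[0,0,.0137]-[.5866,.1707,.0495];X=p[0]*np.cos(.172)-p[1]*np.sin(.172);r=np.hypot(X,p[2]);print(s['ft_force'].round(2),s['ee_pos'].round(4),'r',r,'theta',np.degrees(np.arctan2(p[2],-X))+1.78);d=snap('wrist')
cv2.imwrite('pics/w6.png',d['bgr'])
E
```

```text
time: 20.82
ee_pos: [0.5822, 0.1724, 0.181]
ee_rot: [3.14, -0.002, 1.397]
ft_force: [2.2, 8.4, -2.1]
finger_gap: 0.121
finger_force: 39.7
[ 2.23  8.39 -2.06] [0.5822 0.1724 0.181 ] r 0.1452803997877764 theta 89.96851370658965
[ 1.07  7.2  -1.76] [0.5822 0.1724 0.181 ] r 0.14524558232548843 theta 89.9665420150006
```

View pics/w6.png

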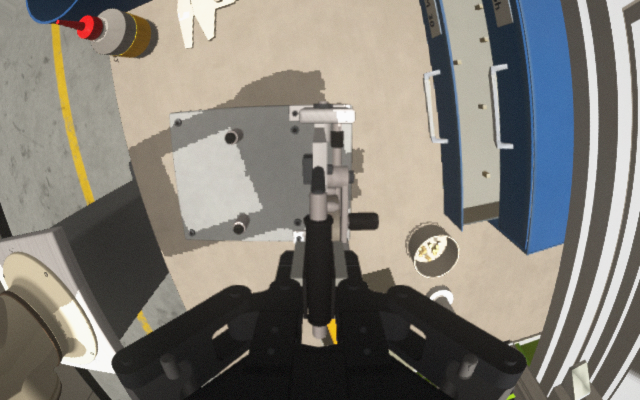

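The flap stands upright at 89.97° by the measured arc (radius steady at 145.3 mm). It is held, and the ring is locked.

```bash
python3 -c "
from bench import arm
print(arm.close_job())"
```

```text
the job is handed in; nothing more can be done
None
```

I handed the job in at about 21 s with the 52 mm ring seated and locked under the keeper, and the flap held by its bail handle at about 90°. No result came back from the hand-in, and I didn't re-check the bystanders afterwards.

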